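Load the dye carousel and hold the marked pot at the pointer

TASK

Put the two loose dye pots from the table, one after the other, upright into the two empty pockets of the carousel, leaving the other two pots in theirs. Then turn the carousel by its centre knob until the pot with the clothes-peg across its lid stands squarely at the steel pointer on the carousel's foot, and finish with the gripper still gripping the knob and holding the carousel still there; do not let go. Leave the other things on the table where they are.

Things in the scene. Friction and masses are not known exactly. Their poses are not given: they have to be found in the camera images.
- stand: Fixed grey foot of the carousel on the table, 210 mm across; origin on the turning axis at the table surface. A flat dark steel arm runs out from it along its own -x (towards the robot, give or take 0.35 rad) and carries the upright steel pointer fin, 6 mm wide, 32 mm tall (top 38 mm above the table), 137 to 167 mm from the axis.
- front_spot (a point): Point on the stand, 85 mm from the axis in the direction of the pointer fin, 29 mm above the table: where the centre of a pot's foot lies when its pocket faces the pointer squarely. It does not turn with the disc.
- carousel: Turning wooden disc, 262 mm across, top 26 mm above the table; origin on the turning axis at the table surface, z up. Turns freely either way by several turns about the vertical (friction about 0.06 N m, no spring, no click stops). It carries four round pockets 90 degrees apart and the centre knob.
- pocket_a (a point): Centre of the floor of the first of the four pockets: 85 mm from the axis, floor 29 mm and rim 42 mm above the table, bore 65 to 67 mm across, wall 4 mm. Turns with the disc. Holds one of the two carousel pots (marked or plain) at the start.
- pocket_b (a point): Centre of the floor of the second of the four pockets: 85 mm from the axis, floor 29 mm and rim 42 mm above the table, bore 65 to 67 mm across, wall 4 mm. Turns with the disc. Holds one of the two carousel pots (marked or plain) at the start.
- pocket_c (a point): Centre of the floor of the third of the four pockets: 85 mm from the axis, floor 29 mm and rim 42 mm above the table, bore 65 to 67 mm across, wall 4 mm. Turns with the disc. Empty at the start.
- pocket_d (a point): Centre of the floor of the fourth of the four pockets: 85 mm from the axis, floor 29 mm and rim 42 mm above the table, bore 65 to 67 mm across, wall 4 mm. Turns with the disc. Empty at the start.
- knob: Round black knob on the carousel's axis, 36 mm across, 30 mm tall, fixed to the disc by a steel post 20 mm across; origin at the centre of its underside, 95 mm above the table (knob top 125 mm). Turning it turns the disc.
- pot_marked: The marked pot, standing loose in a pocket of the carousel at the start: screw pot of dye powder, upright, body 58 mm across, lid 60 mm across from 40 to 52 mm above its foot (grasp the lid), about 0.08 kg; origin at the centre of its foot. A wooden clothes-peg 15 x 72 x 12 mm is fixed flat across the top of its lid (total height 64 mm, peg along the pot's y); no other pot has one.
- pot_inside: Plain pot that already stands loose in the other occupied pocket: screw pot of dye powder, upright, body 58 mm across, lid 60 mm across from 40 to 52 mm above its foot (grasp the lid), about 0.08 kg; origin at the centre of its foot.
- pot_near: First loose plain pot, on the table right of the carousel, the one nearer the robot: screw pot of dye powder, upright, body 58 mm across, lid 60 mm across from 40 to 52 mm above its foot (grasp the lid), about 0.08 kg; origin at the centre of its foot.
- pot_far: Second loose plain pot, on the table right of the carousel, the one farther from the robot: screw pot of dye powder, upright, body 58 mm across, lid 60 mm across from 40 to 52 mm above its foot (grasp the lid), about 0.08 kg; origin at the centre of its foot.
- brush: Bystander: dye brush lying flat between the two loose pots, 26 x 200 x 12 mm, long in its y; origin under its middle.
- cup: Bystander: thin clear mixing cup, 70 mm across, 81 mm high, standing behind the work; origin at the centre of its foot.
- peg: Bystander: loose clothes-peg, 15 x 72 x 12 mm, long in its y, behind the carousel to the left; origin under its middle.
- pipette: Bystander: pipette 153 x 15 x 15 mm, long in its x, near the front edge; origin under its middle.
- tape: Bystander: roll of tape lying flat, 100 mm across, 25 mm high, left of the carousel; origin at the centre of its underside.
There are look-alikes about, which are no part of the job. Leave any blue or turquoise look-alike of the pot_far alone.

How it is judged (in metres and radians):
On the way, in this order (a step that is already met when the one before it is completed fails the run):
1. one of the two loose pots sits in a pocket of the carousel and is let go (((((horizontal distance between pot_near and pocket_c below 0.007 m or horizontal distance between pot_near and pocket_d below 0.007 m) and z of pot_near in the frame of carousel between 0.022 and 0.036 m and angle between pot_near's own z axis and vertical below 0.12 rad) and contact force between the fingers and pot_near below 0.05 N) or (((horizontal distance between pot_far and pocket_c below 0.007 m or horizontal distance between pot_far and pocket_d below 0.007 m) and z of pot_far in the frame of carousel between 0.022 and 0.036 m and angle between pot_far's own z axis and vertical below 0.12 rad) and contact force between the fingers and pot_far below 0.05 N))), for 0.2 s.
2. both pots sit in pockets, let go ((horizontal distance between pot_near and pocket_c below 0.007 m or horizontal distance between pot_near and pocket_d below 0.007 m) and z of pot_near in the frame of carousel between 0.022 and 0.036 m and angle between each of pot_near, pot_far's own z axis and vertical below 0.12 rad and (horizontal distance between pot_far and pocket_c below 0.007 m or horizontal distance between pot_far and pocket_d below 0.007 m) and z of pot_far in the frame of carousel between 0.022 and 0.036 m and contact force between the fingers and pot_near below 0.05 N and contact force between the fingers and pot_far below 0.05 N), for 0.2 s.
3. then the marked pot is turned to the pointer (horizontal distance between pot_marked and front_spot below 0.012 m), for 0.2 s.
At the end, for the whole second after the job is handed in: Loaded pots upright in pockets c, d and the others in a, b (foot within 7 mm of the floor, centre within 7 mm of the pocket's, tilt < 0.12 rad); marked pot within 12 mm of front_spot; carousel under 0.06 rad/s; fingers press the knob with over 2 N and touch neither newly loaded pot (all of step 2 and (horizontal distance between pot_inside and pocket_a below 0.007 m or horizontal distance between pot_inside and pocket_b below 0.007 m) and z of pot_inside in the frame of carousel between 0.022 and 0.036 m and angle between each of pot_inside, pot_marked's own z axis and vertical below 0.12 rad and (horizontal distance between pot_marked and pocket_a below 0.007 m or horizontal distance between pot_marked and pocket_b below 0.007 m) and z of pot_marked in the frame of carousel between 0.022 and 0.036 m and horizontal distance between pot_marked and front_spot below 0.012 m and angular speed of carousel below 0.06 rad/s and contact force between the fingers and knob above 2 N); the arm keeps its last pose, push and grip.
It fails at once if the brush is moved more than 30 mm (distance of brush from where it was at the start of the episode above 0.03 m).
It fails at once if the cup is moved more than 30 mm (distance of cup from where it was at the start of the episode above 0.03 m).
It fails at once if the peg is moved more than 30 mm (distance of peg from where it was at the start of the episode above 0.03 m).
It fails at once if the pipette is moved more than 30 mm (distance of pipette from where it was at the start of the episode above 0.03 m).
It fails at once if the tape is moved more than 30 mm (distance of tape from where it was at the start of the episode above 0.03 m).
It also fails if it takes over 58 s, if anything falls off the work surface, if the arm or the gripper's body presses on something with over 40 N, if the wrist force passes 120 N, or if a joint passes its speed limit or range.

ROBOT

A 6-joint arm with a two-finger parallel gripper is mounted at the origin on a cart in front of the work surface, level with it; the furniture and walls round the work are solid. World frame = base frame: x ahead of the robot, y to its left, z up, the work surface at z = 0. Lengths are in m, angles in degrees, forces in N, time in s.
With the tool pointing down it reaches from about 0.25 to 0.725 m from the base axis. Payload 9.7 kg.
Tool frame: the origin (TCP) lies at the very end of the fingers, on their centre line; the grasp point (between the pads) lies grasp_offset behind it (grasp_offset is the distance from the TCP to the grasp point, in m); z points along the fingers, y is the line along which they close (so a half turn about z gives the same grasp; the last joint's range is limited). The gripper opens to 85 mm and grips with 20 to 120 N. Pads are 22 mm wide; open, the fingers measure 114 mm over their backs; the gripper's body (76 mm by 85 mm) begins 54 mm behind the grasp point. The pads swing forward as they close: fully open they stand 13 mm farther back than shut.
Start: joints at [64.286, 4.979, 10.078, 95.1, 0, 90], TCP at [0.239, 0.496, 0.231] pointing down, gripper open.
Joint ranges: [-179.16, 179.16], [-48.56, 103.87], [-65.8, 70.77], [-126.05, 130.52], [-82.76, 87.17], [-180, 180]. Speed limits (degrees/s): [127.2, 127.2, 147.25, 180, 180, 180].

INTERFACE

Orientations are given as [roll, pitch, yaw] about the fixed x, y, z axes, in that order (R = Rz(yaw) Ry(pitch) Rx(roll)).
In Python, from workcell import get_obs, camera, calibration, job_done, recognise, cut_out, mark_of, grasp_offset gives the robot as it stands.
- The arm moves only by the tool servo_tool, never from a script. Its argument "moves" is a list of rows, each a list of 3 entries, a list of its own where there are three numbers: the turn, a rotation vector about the tool's x, y, z in degrees, then the shift along the tool's x, y, z in m, then the opening in per cent of the stroke, from 0 (shut) to 100 (fully open). In form: [[[ax, ay, az], [x, y, z], claw], ...]. A call has 1 to 12 rows; each row shifts and turns the commanded pose from where the row before left it, along the tool's axes as they then stand; what a row does not reach is not made up. A row lasts 1/10 s, in which the tool goes at most 50 mm and 8.59 degrees, less where a joint would pass 70% of its speed; a pose out of reach is approached as far as the arm can. A call is refused whole if a number of a shift passes 0.05 or a number of a turn 8.59, either way. A call with a gripper value outside its range is refused whole. The fingers move at their own pace and stop on an object; "force" is the grip in N (left out, the last holds). Time passes only in rows, so rows that do not move let the fingers close. It gives the time, the measured TCP pose, the force, the opening and the grip force at its end, in the units of the state.
- get_obs(): the state, without advancing time (a new reading comes with each control period).
- camera(name): name is "scene" or "top" or "wrist"; returns (picture, depth): 480x640x3 uint8, red, green, blue; 480x640 float32, m along the optical axis (not along the pixel's ray), 0 where there is no reading.
- calibration(name): a dict with "camera_matrix" (3x3 intrinsics, pixels), "dist" ([k1, k2, p1, p2, k3] as OpenCV has them; the pictures are not rectified), "R" (3x3) and "t" (3): a world point X has camera coordinates R X + t. Camera axes: x right, y down, z forward; pixel columns grow to the right and rows downward; lengths in m; the calibration is good to about 2 mm. A picture is of the moment at which its call begins: read the wrist's pose just before it. calibration takes no time and is no camera call; for the wrist camera it gives the pose at the moment of the call.
- job_done(): hands the job in; it is judged then, once.
Trained networks look in the newest picture that a camera, given by its name, has taken for a name from the list of things; names that differ only in an ending like _2 or _b are one class to them, and where a whole thing is asked for, a point or a joint stands for the part that bears it (a point fixed in the world has none). Each returns a list of dicts, best first, with "score" (0 to 1); they miss things now and then, are a little off and sometimes report something else, mostly with a low value. They report only what shows in the picture. A call takes as long as a camera call. They do not tell look-alikes from the thing itself.
- recognise(name, camera): "xyz" ([x, y, z] in m, in the coordinates of the camera as it stood for that picture, good to about 4 mm: the middle of the surface that is visible of it).
- cut_out(name, camera): "mask" (480x640 bool, what is visible of it).
- mark_of(name, camera): "xyz" ([x, y, z] in m, in the coordinates of the camera as it stood for that picture, good to about 4 mm: a listed point, or the origin of a listed thing).
The state is a dict: "time": time; "q": joint angles; "qd": joint speeds; "joint_efforts": joint torques, N m; "ee_pos": TCP position; "tcp_rot": TCP orientation; "wrist_force": force on the tool from outside, world axes, zero at the start; "torque": the same for the moment, N m; "opening": finger opening in m; "grasp_force": force on a finger pad.
Only numpy, scipy, OpenCV 4.12 (cv2) and the standard library are available. Lean on these libraries where they do the work, as an engineer would, in place of code of your own. Each camera call takes 0.05 s, during which the arm holds its last target. There are 200 camera calls.

## Working session

There is one attempt and no reset: what is moved stays moved. The work goes in short steps, Python scripts to look and compute and a tool call to move; the robot and the scene stay as the last step left them, time stands still between calls to the robot, and variables do not carry over. Pictures are saved under pics/ and viewed, at most 10 in all, crops included, and the job is handed in when it is done.

Besides the shell and the picture viewer there is one more tool, called after "Request:" by a JSON object that holds its "name" and its "arguments", one argument or row to a line. servo_tool: Moves the arm, as the interface text tells. Its arguments: {"type":"object","properties":{"moves":{"type":"array"},"force":{"type":"number"}},"required":["moves"]}

```bash
mkdir -p pics
cat > h.py <<'E'
import numpy as np, cv2
from workcell import *
def toworld(cam,p,c=None):
    c=c or calibration(cam); return np.array(c["R"]).T@(np.array(p)-np.array(c["t"]))
def pix(cam,X):
    c=calibration(cam); r,_=cv2.Rodrigues(np.array(c["R"]))
    return cv2.projectPoints(np.array([X],float),r,np.array(c["t"],float),np.array(c["camera_matrix"]),np.array(c["dist"]))[0].reshape(2)
def cloud(cam,d,c=None):
    c=c or calibration(cam);K=np.array(c["camera_matrix"])
    v,u=np.mgrid[0:480,0:640]
    n=cv2.undistortPoints(np.stack([u,v],-1).reshape(-1,1,2).astype(float),K,np.array(c["dist"])).reshape(480,640,2)
    P=np.dstack([n*d[...,None],d]); W=(P-np.array(c["t"]))@np.array(c["R"]); W[d==0]=np.nan
    return W
E
cat > a.py <<'E'
from h import *
o=get_obs();print(o["time"],o["ee_pos"],o["tcp_rot"],o["opening"],grasp_offset)
for cam in("top","scene"):
    im,d=camera(cam);cv2.imwrite(f"pics/{cam}0.png",im[...,::-1]);np.savez(f"pics/{cam}0.npz",im=im,d=d)
    for n in("stand","front_spot","knob","carousel","pocket_a","pocket_c","pot_marked","pot_near","brush","cup","tape"):
        for r in mark_of(n,cam)[:5]:
            if r["score"]>.2: w=toworld(cam,r["xyz"]);print(cam,n,round(r["score"],2),w.round(3),pix(cam,w).round())
E
python3 a.py
```

```text
0.0 [0.23853138 0.49531714 0.23055317] [-1.79919594e+02  5.29683626e-05  1.54282927e+02] 0.0851057377193259 0.0187
top knob 0.53 [0.452 0.087 0.029] [286. 294.]
top knob 0.52 [0.53  0.122 0.097] [266. 255.]
top carousel 0.85 [0.535 0.129 0.003] [268. 260.]
top pocket_a 0.96 [0.457 0.087 0.033] [286. 292.]
top pocket_a 0.88 [0.61  0.166 0.026] [249. 227.]
top pocket_a 0.77 [0.57  0.053 0.025] [299. 242.]
top pocket_a 0.47 [ 0.458 -0.23  -0.   ] [426. 285.]
top pocket_c 0.96 [0.457 0.087 0.033] [286. 292.]
top pocket_c 0.88 [0.61  0.166 0.026] [249. 227.]
top pocket_c 0.77 [0.57  0.053 0.025] [299. 242.]
top pocket_c 0.47 [ 0.458 -0.23  -0.   ] [426. 285.]
top pot_marked 0.98 [0.456 0.085 0.031] [287. 292.]
top pot_near 0.6 [ 0.456 -0.23  -0.   ] [426. 286.]
top brush 0.81 [ 0.519 -0.272 -0.004] [441. 257.]
top cup 0.65 [ 0.773 -0.183 -0.002] [393. 156.]
top tape 0.97 [ 0.586  0.378 -0.002] [161. 245.]
scene knob 0.66 [ 0.773 -0.183 -0.   ] [421. 281.]
scene knob 0.59 [0.533 0.124 0.093] [292. 225.]
scene carousel 0.9 [0.53  0.125 0.002] [292. 249.]
scene carousel 0.37 [ 0.716  0.301 -0.001] [315. 206.]
scene pocket_a 0.83 [0.46  0.087 0.033] [276. 256.]
scene pocket_a 0.83 [0.568 0.051 0.027] [315. 252.]
scene pocket_a 0.61 [0.491 0.202 0.028] [268. 234.]
scene pocket_a 0.59 [0.605 0.162 0.029] [307. 229.]
scene pocket_c 0.83 [0.46  0.087 0.033] [276. 256.]
scene pocket_c 0.83 [0.568 0.051 0.027] [315. 252.]
scene pocket_c 0.61 [0.491 0.202 0.028] [268. 234.]
scene pocket_c 0.59 [0.605 0.162 0.029] [307. 229.]
scene pot_marked 0.87 [0.456 0.089 0.029] [275. 257.]
scene pot_near 0.72 [ 0.457 -0.23   0.004] [335. 334.]
scene brush 0.55 [ 0.513 -0.272 -0.001] [363. 338.]
scene cup 0.77 [ 0.772 -0.183  0.002] [421. 280.]
scene cup 0.21 [0.456 0.089 0.029] [274. 256.]
scene tape 0.63 [ 0.588  0.376 -0.   ] [271. 206.]
```

```bash
python3 -c "
import cv2
a=cv2.imread('pics/top0.png');cv2.imwrite('pics/top0c.png',cv2.resize(a[120:370,130:530],None,fx=2,fy=2,interpolation=3))"
```

```text
(no output)
```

View pics/top0c.png

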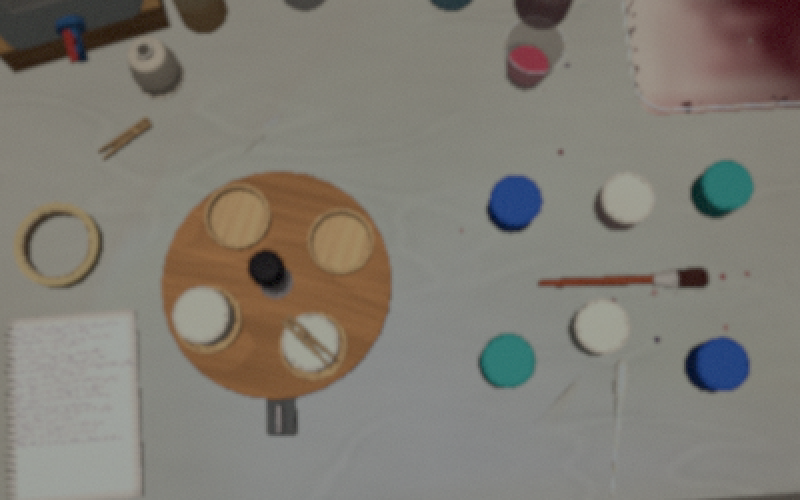

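View pics/scene0.png

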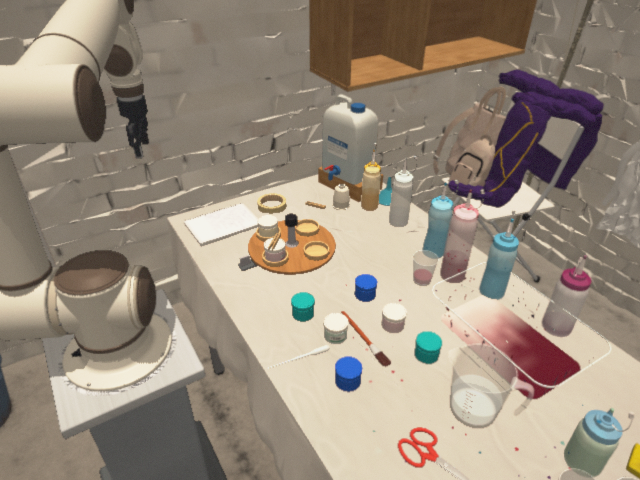

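The top crop shows two white loose pots, at full pixels ≈(431,283) near and (443,220) far. The blue and turquoise ones are the look-alikes. The pegged pot is at (286,291), the empty pockets at (249,228) and (300,240), and the pointer at (271,328).

```bash
cat > b.py <<'E'
from h import *
z=np.load("pics/top0.npz");im,d=z["im"],z["d"];W=cloud("top",d)
x,y,h=W[...,0],W[...,1],W[...,2]
def circ(m):
    p=np.c_[x[m],y[m]].astype(np.float32);(c,r)=cv2.minEnclosingCircle(p);return p.mean(0).round(4),np.array(c).round(4),round(r,4),round(float(np.median(h[m])),4),m.sum()
for n,(u,v) in dict(near=(431,283),far=(443,220),marked=(286,291),inside=(231,279),knob=(263,253)).items():
    c=W[v,u]; m=(abs(h-c[2])<.006)&(np.hypot(x-c[0],y-c[1])<.045);print(n,c.round(3),circ(m))
disc=(h>.018)&(h<.034)&(np.hypot(x-.533,y-.126)<.16);print("disc",circ(disc))
p=np.c_[x[disc],y[disc]]
rim=(h>.036)&(h<.048)&(np.hypot(x-.533,y-.126)<.15)
for g in((.61,.166),(.57,.053)):
    m=rim&(np.hypot(x-g[0],y-g[1])<.045);print("rim",circ(m))
fin=(h>.03)&(h<.045)&(np.hypot(x-.533,y-.126)>.134)&(np.hypot(x-.533,y-.126)<.175);print("fin",circ(fin), np.argwhere(fin)[:5])
print(W[320:336:3,271].round(3))
E
python3 b.py
```

```text
near [ 0.456 -0.23   0.052] (array([ 0.457 , -0.2291], dtype=float32), array([ 0.4574, -0.2301]), 0.0303, 0.0513, np.int64(578))
far [ 0.595 -0.272  0.051] (array([ 0.5971, -0.2732], dtype=float32), array([ 0.5973, -0.2742]), 0.0301, 0.0505, np.int64(530))
marked [0.454 0.083 0.082] (array([0.4549, 0.0853], dtype=float32), array([0.4559, 0.0861]), 0.0303, 0.0806, np.int64(493))
inside [0.486 0.199 0.08 ] (array([0.491, 0.201], dtype=float32), array([0.4908, 0.2012]), 0.0308, 0.0805, np.int64(641))
knob [0.529 0.124 0.126] (array([0.5304, 0.1255], dtype=float32), array([0.5311, 0.1258]), 0.0189, 0.1245, np.int64(244))
disc (array([0.5337, 0.1212], dtype=float32), array([0.5166, 0.1253]), 0.1426, 0.0267, np.int64(7876))
rim (array([0.6062, 0.1672], dtype=float32), array([0.6051, 0.1656]), 0.0372, 0.041, np.int64(198))
rim (array([0.572 , 0.0512], dtype=float32), array([0.571 , 0.0508]), 0.0376, 0.0416, np.int64(204))
fin (array([0.3786, 0.1269], dtype=float32), array([0.3785, 0.128 ]), 0.015, 0.0377, np.int64(41)) [[322 268]
 [322 269]
 [323 268]
 [323 269]
 [323 270]]
[[0.398 0.125 0.009]
 [0.392 0.124 0.017]
 [0.385 0.124 0.018]
 [0.378 0.124 0.023]
 [0.372 0.125 0.018]
 [0.366 0.125 0.024]]
```

Request:
{"name": "servo_tool", "arguments": {
  "moves": [
    [[0,0,8.5],[0,0,0],100],
    [[0,0,8.5],[0,0,0],100],
    [[0,0,8.5],[0,0,0],100],
    [[0,0,8.5],[0,0,0],100],
    [[0,0,8.5],[0,0,0],100],
    [[0,0,8.5],[0,0,0],100],
    [[0,0,8.5],[0,0,0],100],
    [[0,0,8.5],[0,0,0],100],
    [[0,0,8.5],[0,0,0],100]
  ]
}}

```text
time: 2.1
ee_pos: [0.2386, 0.4955, 0.2313]
tcp_rot: [180.0, -0.0, 77.4]
wrist_force: [-0.6, -0.7, -1.0]
opening: 0.0852
grasp_force: 0.0
```

```bash
cat > s.py <<'E'
import sys
from h import *
from scipy.spatial.transform import Rotation as Ro
o=get_obs();R=Ro.from_euler("xyz",o["tcp_rot"],degrees=True)
print(round(o["time"],2),"q",np.round(o["q"],1),"tcp",np.round(o["ee_pos"],4),"rot",np.round(o["tcp_rot"],2),"open",round(o["opening"],4),"grip",np.round(o["grasp_force"],2),"F",np.round(o["wrist_force"],1))
if len(sys.argv)>3:
    t=np.array(list(map(float,sys.argv[1:4])));s=R.inv().apply(t-o["ee_pos"]);n=int(np.ceil(abs(s).max()/.048))
    print("tool shift",s.round(4),"n",n,(s/n).round(4))
E
python3 s.py 0.457 -0.2295 0.231
```

```text
2.1 q [ 64.3   5.   10.1  95.1  -0.  166.8] tcp [0.2386 0.4955 0.2313] rot [180.    -0.    77.44] open 0.0852 grip 0.0 F [-0.6 -0.7 -1. ]
tool shift [-6.602e-01  3.708e-01  3.000e-04] n 14 [-0.0472  0.0265  0.    ]
```

Request:
{"name": "servo_tool", "arguments": {
  "moves": [
    [[0,0,8],[0,0,0],100],
    [[0,0,8],[0,0,0],100],
    [[0,0,8],[0,0,0],100],
    [[0,0,8],[0,0,0],100],
    [[0,0,8],[0,0,0],100],
    [[0,0,0],[-0.0178,0.0472,0],100],
    [[0,0,0],[-0.0178,0.0472,0],100],
    [[0,0,0],[-0.0178,0.0472,0],100],
    [[0,0,0],[-0.0178,0.0472,0],100],
    [[0,0,0],[-0.0178,0.0472,0],100],
    [[0,0,0],[-0.0178,0.0472,0],100],
    [[0,0,0],[-0.0178,0.0472,0],100]
  ]
}}

```text
time: 3.3
ee_pos: [0.5021, 0.1133, 0.2037]
tcp_rot: [-174.8, 1.0, 48.7]
wrist_force: [0.4, 0.1, -0.2]
opening: 0.0856
grasp_force: 0.0
```

Request:
{"name": "servo_tool", "arguments": {
  "moves": [
    [[0,0,0],[-0.0178,0.0472,0],100],
    [[0,0,0],[-0.0178,0.0472,0],100],
    [[0,0,0],[-0.0178,0.0472,0],100],
    [[0,0,0],[-0.0178,0.0472,0],100],
    [[0,0,0],[-0.0178,0.0472,0],100],
    [[0,0,0],[-0.0178,0.0472,0],100],
    [[0,0,0],[-0.0178,0.0472,0],100],
    [[0,0,0],[-0.0178,0.0472,0],100],
    [[0,0,0],[0,0,0],100],
    [[0,0,0],[0,0,0],100]
  ]
}}

```text
time: 4.3
ee_pos: [0.688, -0.2383, 0.1693]
tcp_rot: [-174.6, 1.1, 48.6]
wrist_force: [-0.8, 0.0, -0.0]
opening: 0.0855
grasp_force: 0.0
```

```bash
cat > w.py <<'E'
import sys
from h import *
im,d=camera("wrist");c=calibration("wrist");W=cloud("wrist",d,c);x,y,h=W[...,0],W[...,1],W[...,2]
cv2.imwrite(f"pics/{sys.argv[1]}.png",im[...,::-1]);np.savez(f"pics/{sys.argv[1]}.npz",im=im,d=d,W=W)
# args: x y z tol rad
for k in range(2,len(sys.argv),5):
    X,Y,Z,t,r=map(float,sys.argv[k:k+5]);m=(abs(h-Z)<t)&(np.hypot(x-X,y-Y)<r)
    if m.sum()<10:print("few",m.sum());continue
    cc,rr=cv2.minEnclosingCircle(np.c_[x[m],y[m]].astype(np.float32));print(np.round([x[m].mean(),y[m].mean(),np.median(h[m])],4),np.round(cc,4),round(rr,4),m.sum(),im[m].mean(0).round())
E
python3 w.py w1 .457 -.2295 .051 .006 .042 .597 -.274 .051 .006 .042; python3 s.py 0.457 -0.2295 0.027
```

```text
[ 0.4621 -0.2115  0.0532] [ 0.4581 -0.2173] 0.028 774 [117. 110.  94.]
[ 0.6017 -0.2725  0.0536] [ 0.5988 -0.2738] 0.0306 3039 [133. 126. 108.]
4.35 q [-19.4  38.   45.9 103.3   1.  111.9] tcp [ 0.6878 -0.2371  0.1713] rot [-174.69    1.03   48.68] open 0.0853 grip 0.0 F [-0.2  0.4  0. ]
tool shift [-0.144  -0.164   0.1627] n 4 [-0.036  -0.041   0.0407]
```

```bash
cat >> s.py <<'E'
if len(sys.argv)>4:
    T=Ro.from_euler("xyz",[180,0,float(sys.argv[4])],degrees=True)
    print("turn",(R.inv()*T).as_rotvec(degrees=True).round(2),"then shift",T.inv().apply(t-o["ee_pos"]).round(4))
E
python3 s.py 0.598 -0.274 0.13 48.7
```

```text
4.35 q [-19.4  38.   45.9 103.3   1.  111.9] tcp [ 0.6878 -0.2371  0.1713] rot [-174.69    1.03   48.68] open 0.0853 grip 0.0 F [-0.2  0.4  0. ]
tool shift [-0.0862 -0.0389  0.0466] n 2 [-0.0431 -0.0195  0.0233]
turn [-5.31  1.03 -0.07] then shift [-0.0869 -0.0431  0.0413]
```

Request:
{"name": "servo_tool", "arguments": {
  "moves": [
    [[-5.31,1.03,0],[0,0,0],100],
    [[0,0,0],[-0.029,-0.0144,0.0138],100],
    [[0,0,0],[-0.029,-0.0144,0.0138],100],
    [[0,0,0],[-0.029,-0.0144,0.0138],100],
    [[0,0,0],[0,0,0],100],
    [[0,0,0],[0,0,0],100]
  ]
}}

```text
time: 4.95
ee_pos: [0.5976, -0.2729, 0.1329]
tcp_rot: [180.0, -0.0, 48.7]
wrist_force: [0.7, 0.1, 1.4]
opening: 0.0855
grasp_force: 0.0
```

```bash
python3 w.py w2 .598 -.274 .051 .006 .042;  python3 s.py 0.598 -0.274 0.027 48.7
```

```text
[ 0.6011 -0.2739  0.0519] [ 0.5999 -0.2752] 0.0304 5153 [88. 81. 69.]
5.0 q [-24.5  19.   15.6  86.5   0.  106.8] tcp [ 0.5986 -0.273   0.1331] rot [ 1.7991e+02 -6.0000e-02  4.8710e+01] open 0.0854 grip 0.0 F [-0.4  0.2  0.1]
tool shift [-1.200e-03  1.000e-04  1.061e-01] n 3 [-0.0004  0.      0.0354]
turn [ 0.09 -0.06  0.01] then shift [-0.0011  0.0003  0.1061]
```

View pics/w2.png

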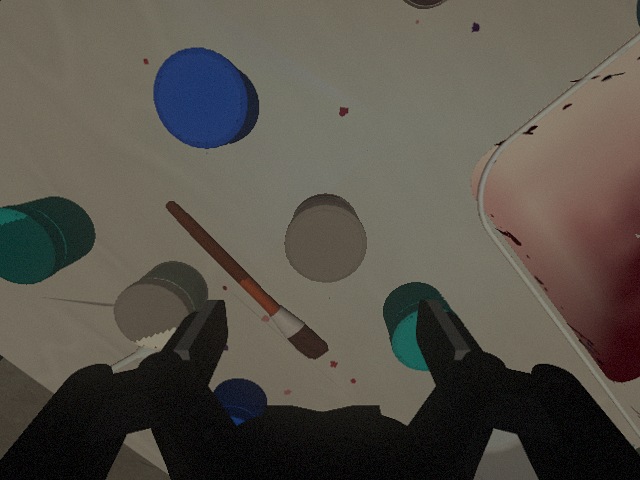

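The picture shows the white far pot at (325,240), centred between the fingers. The turquoise pot at (415,320) and the brush at (245,280) are clear of the descent.

Request:
{"name": "servo_tool", "arguments": {
  "moves": [
    [[0,0,0],[-0.0007,0.0014,0.03],100],
    [[0,0,0],[0,0,0.03],100],
    [[0,0,0],[0,0,0.03],100],
    [[0,0,0],[0,0,0.016],100],
    [[0,0,0],[0,0,0],100],
    [[0,0,0],[0,0,0],30],
    [[0,0,0],[0,0,0],30],
    [[0,0,0],[0,0,0],30],
    [[0,0,0],[0,0,0],30],
    [[0,0,0],[0,0,0],30]
  ],
  "force": 30
}}

```text
time: 6.0
ee_pos: [0.5998, -0.2757, 0.0273]
tcp_rot: [179.9, -0.1, 48.7]
wrist_force: [-0.0, 1.5, 6.4]
opening: 0.0591
grasp_force: 32.7
```

```bash
python3 s.py 0.606 0.166 0.18 48.7
```

```text
6.0 q [-24.7  20.6   6.   75.2   0.  106.6] tcp [ 0.5998 -0.2757  0.0273] rot [ 1.7988e+02 -7.0000e-02  4.8660e+01] open 0.0591 grip 32.68 F [-0.   1.5  6.4]
tool shift [ 0.336  -0.2868 -0.1528] n 7 [ 0.048  -0.041  -0.0218]
turn [ 0.12 -0.07 -0.04] then shift [ 0.3359 -0.2869 -0.1527]
```

Request:
{"name": "servo_tool", "arguments": {
  "moves": [
    [[0,0,0],[0,0,-0.04],30],
    [[0,0,0],[0,0,-0.05],30],
    [[0,0,0],[0,0,-0.045],30],
    [[0,0,0],[0.034,-0.029,-0.018],30],
    [[0,0,0],[0.042,-0.036,0],30],
    [[0,0,0],[0.042,-0.036,0],30],
    [[0,0,0],[0.042,-0.036,0],30],
    [[0,0,0],[0.042,-0.036,0],30],
    [[0,0,0],[0.042,-0.036,0],30],
    [[0,0,0],[0.042,-0.036,0],30],
    [[0,0,0],[0.034,-0.029,0],30],
    [[0,0,0],[0.016,-0.0127,0],30]
  ]
}}

```text
time: 7.2
ee_pos: [0.6047, 0.138, 0.179]
tcp_rot: [-179.9, -0.1, 48.8]
wrist_force: [-0.1, -0.1, -1.1]
opening: 0.0593
grasp_force: 33.2
```

Request:
{"name": "servo_tool", "arguments": {
  "moves": [
    [[0,0,0],[0,0,0],30],
    [[0,0,0],[0,0,0],30]
  ]
}}

```text
time: 7.4
ee_pos: [0.6051, 0.1344, 0.1787]
tcp_rot: [-179.9, -0.0, 48.7]
wrist_force: [-0.7, -0.4, -0.6]
opening: 0.0594
grasp_force: 33.2
```

```bash
python3 w.py w3 .606 .166 .041 .005 .05 .571 .051 .041 .005 .045;python3 s.py 0.606 0.166 0.10 48.7
```

```text
[0.6059 0.1666 0.042 ] [0.6055 0.1635] 0.0373 1269 [89. 67. 41.]
[0.6061 0.0484 0.0417] [0.6052 0.048 ] 0.0055 24 [111.  85.  54.]
7.45 q [ 12.4  14.   14.4  90.5   0.  143.8] tcp [0.6051 0.1337 0.1786] rot [-179.95   -0.     48.64] open 0.0594 grip 33.16 F [-0.5  0.3 -1.4]
tool shift [ 0.0248 -0.0206  0.0786] n 2 [ 0.0124 -0.0103  0.0393]
turn [-0.05 -0.   -0.06] then shift [ 0.0249 -0.0207  0.0786]
```

View pics/w3.png

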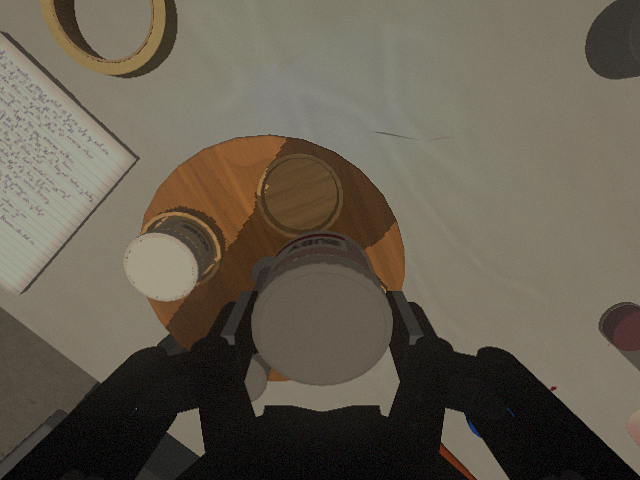

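The white pot is held upright at about (320,320), and the target empty pocket is at (300,195). The arm is 32 mm short of it, so I check the pot's offset in the grip and close the gap.

Run:
```python
from h import *
z=np.load("pics/w3.npz");W=z["W"];x,y,h=np.moveaxis(W,2,0)
m=(h>.19)&(h<.22)&(np.hypot(x-.605,y-.134)<.045);print(np.percentile(h[m],[5,50,95]))
m&=abs(h-np.median(h[m]))<.004
c,r=cv2.minEnclosingCircle(np.c_[x[m],y[m]].astype(np.float32));print(c,r,x[m].mean(),y[m].mean())
k=(h>.036)&(h<.047)&(np.hypot(x-.606,y-.165)<.045)
# algebraic circle fit of rim ring
A=np.c_[x[k],y[k],np.ones(k.sum())];s=np.linalg.lstsq(A,x[k]**2+y[k]**2,rcond=None)[0];print(s[:2]/2,(s[2]+(s[:2]**2).sum()/4)**.5)
```

```text
[0.19670906 0.20298411 0.21365792]
(0.6086472868919373, 0.13834843039512634) 0.04364004731178284 0.6069251429846784 0.13623353862932674
[0.60600009 0.16381593] 0.034771340158161954
```

Request:
{"name": "servo_tool", "arguments": {
  "moves": [
    [[0,0,0],[0.0119,-0.01,0],30],
    [[0,0,0],[0.0119,-0.01,0],30],
    [[0,0,0],[0,0,0.03],30],
    [[0,0,0],[0,0,0.035],30],
    [[0,0,0],[0,0,0.025],30],
    [[0,0,0],[0,0,0],30]
  ]
}}

```text
time: 8.05
ee_pos: [0.6036, 0.1654, 0.0841]
tcp_rot: [-179.7, 0.3, 48.7]
wrist_force: [-0.2, -0.0, -1.9]
opening: 0.0591
grasp_force: 33.1
```

```bash
python3 s.py 0.6058 0.1648 0.0563 48.7
```

```text
8.05 q [1.530e+01 1.540e+01 5.700e+00 8.070e+01 1.000e-01 1.466e+02] tcp [0.6036 0.1654 0.0841] rot [-179.71    0.31   48.65] open 0.0591 grip 33.13 F [-0.2 -0.  -1.9]
tool shift [0.0012 0.0022 0.0278] n 1 [0.0012 0.0022 0.0278]
turn [-0.29  0.31 -0.05] then shift [0.001  0.002  0.0278]
```

Request:
{"name": "servo_tool", "arguments": {
  "moves": [
    [[0,0,0],[0,0,0],30],
    [[0,0,0],[0,0,0],30]
  ]
}}

```text
time: 8.25
ee_pos: [0.6065, 0.1658, 0.0903]
tcp_rot: [-180.0, -0.1, 48.7]
wrist_force: [0.8, -0.6, 0.2]
opening: 0.0594
grasp_force: 33.1
```

```bash
python3 s.py 0.6058 0.1648 0.0563 48.7
```

```text
8.25 q [1.530e+01 1.520e+01 6.100e+00 8.090e+01 1.000e-01 1.466e+02] tcp [0.6065 0.1658 0.0903] rot [-1.800e+02 -1.200e-01  4.865e+01] open 0.0594 grip 33.13 F [ 0.8 -0.6  0.2]
tool shift [-0.0013  0.0001  0.034 ] n 1 [-0.0013  0.0001  0.034 ]
turn [-0.   -0.12 -0.05] then shift [-0.0012  0.0001  0.034 ]
```

Request:
{"name": "servo_tool", "arguments": {
  "moves": [
    [[0,0,0],[-0.0012,0,0.015],30],
    [[0,0,0],[0,0,0.012],30],
    [[0,0,0],[0,0,0.006],30],
    [[0,0,0],[0,0,0],30],
    [[0,0,0],[0,0,0],30]
  ]
}}

```text
time: 8.75
ee_pos: [0.6045, 0.1642, 0.0557]
tcp_rot: [-179.9, 0.0, 48.6]
wrist_force: [-2.9, -2.3, 8.8]
opening: 0.0592
grasp_force: 34.2
```

```bash
python3 s.py 0.6058 0.1648 0.0563 48.7
```

```text
8.75 q [ 15.2  15.6   2.8  77.3   0.  146.5] tcp [0.6045 0.1642 0.0557] rot [-1.7993e+02  2.0000e-02  4.8640e+01] open 0.0592 grip 34.19 F [-2.9 -2.3  8.8]
tool shift [ 0.0012  0.0006 -0.0006] n 1 [ 0.0012  0.0006 -0.0006]
turn [-0.07  0.02 -0.06] then shift [ 0.0012  0.0006 -0.0006]
```

Request:
{"name": "servo_tool", "arguments": {
  "moves": [
    [[0,0,0],[0,0,0],88],
    [[0,0,0],[0,0,0],88],
    [[0,0,0],[0,0,0],88],
    [[0,0,0],[0,0,0],88],
    [[0,0,0],[0,0,-0.03],88],
    [[0,0,0],[0,0,-0.05],88],
    [[0,0,0],[0,0,-0.04],88],
    [[0,0,0],[0,0,0],100],
    [[0,0,0],[0,0,0],100]
  ]
}}

```text
time: 9.65
ee_pos: [0.6055, 0.1646, 0.1761]
tcp_rot: [-180.0, -0.1, 48.7]
wrist_force: [0.7, -0.8, -0.5]
opening: 0.0854
grasp_force: 0.0
```

```bash
python3 w.py w4 .606 .165 .081 .005 .04 ; python3 s.py 0.457 -0.2295 0.15 48.7
python3 - <<'E'
from h import *
im,d=camera("top");W=cloud("top",d);x,y,h=np.moveaxis(W,2,0)
for n,X,Y,Z in(("in",.606,.165,.081),("near",.457,-.23,.051),("marked",.456,.086,.081),("knob",.531,.126,.125)):
    m=(abs(h-Z)<.005)&(np.hypot(x-X,y-Y)<.042)
    if m.sum()>20:print(n,np.round(cv2.minEnclosingCircle(np.c_[x[m],y[m]].astype(np.float32))[0],4),m.sum(),x[m].mean(),y[m].mean())
E
```

```text
[0.6043 0.1653 0.0791] [0.6031 0.1644] 0.0305 4582 [94. 85. 72.]
9.7 q [1.520e+01 1.500e+01 1.520e+01 9.030e+01 1.000e-01 1.465e+02] tcp [0.6049 0.1645 0.1746] rot [-1.799e+02  3.000e-02  4.866e+01] open 0.0855 grip 0.0 F [ 0.1  0.4 -0.9]
tool shift [-0.3935  0.1493  0.0246] n 9 [-0.0437  0.0166  0.0027]
turn [-0.1   0.03 -0.04] then shift [-0.3936  0.1489  0.0246]
in [0.6123 0.1415] 31 0.6126250997985773 0.1413084205356698
near [ 0.4573 -0.2295] 576 0.4570214739611392 -0.2289285144162154
marked [0.4551 0.0803] 293 0.4601190090967902 0.0753051488459471
knob [0.5358 0.1127] 24 0.5347368232604637 0.11121965616325773
```

Request:
{"name": "servo_tool", "arguments": {
  "moves": [
    [[0,0,0],[-0.02,0.0074,0],100],
    [[0,0,0],[-0.034,0.0129,0],100],
    [[0,0,0],[-0.034,0.0129,0],100],
    [[0,0,0],[-0.034,0.0129,0],100],
    [[0,0,0],[-0.034,0.0129,0],100],
    [[0,0,0],[-0.034,0.0129,0],100],
    [[0,0,0],[-0.034,0.0129,0],100],
    [[0,0,0],[-0.034,0.0129,0],100],
    [[0,0,0],[-0.034,0.0129,0],100],
    [[0,0,0],[-0.034,0.0129,0],100],
    [[0,0,0],[-0.034,0.0129,0.01],100],
    [[0,0,0],[-0.0336,0.0125,0.0146],100]
  ]
}}

```text
time: 10.95
ee_pos: [0.4557, -0.2306, 0.1493]
tcp_rot: [-179.9, 0.0, 48.7]
wrist_force: [0.9, 0.8, -0.3]
opening: 0.0855
grasp_force: 0.0
```

Request:
{"name": "servo_tool", "arguments": {
  "moves": [
    [[0,0,0],[0,0,0.02],100],
    [[0,0,0],[0,0,0],100],
    [[0,0,0],[0,0,0],100]
  ]
}}

```text
time: 11.25
ee_pos: [0.4561, -0.2289, 0.1296]
tcp_rot: [-179.8, 0.0, 48.7]
wrist_force: [-0.2, -0.3, 0.6]
opening: 0.0855
grasp_force: 0.0
```

```bash
python3 w.py w5 .457 -.2295 .051 .005 .042 ; python3 s.py 0.4575 -0.230 0.027 48.7
python3 - <<'E'
from h import *
im,d=camera("top");W=cloud("top",d);x,y,h=np.moveaxis(W,2,0)
for n,X,Y,Z in(("in",.606,.165,.081),("marked",.456,.086,.081),("inside",.491,.201,.081),("knob",.531,.126,.125),("pocket",.571,.051,.0415),("fin",.3785,.127,.038)):
    m=(abs(h-Z)<.005)&(np.hypot(x-X,y-Y)<.042)
    if m.sum()>20:print(n,np.round(cv2.minEnclosingCircle(np.c_[x[m],y[m]].astype(np.float32))[0],4),m.sum())
E
```

```text
[ 0.4586 -0.2297  0.0525] [ 0.4575 -0.231 ] 0.0305 5270 [89. 81. 70.]
11.3 q [-26.6  -1.1  -7.3  83.9   0.  104.7] tcp [ 0.4567 -0.2289  0.1305] rot [-1.7988e+02  2.0000e-02  4.8690e+01] open 0.0853 grip 0.0 F [-0.4 -0.1 -0.5]
tool shift [-0.0003  0.0016  0.1035] n 3 [-0.0001  0.0005  0.0345]
turn [-0.12  0.02 -0.01] then shift [-0.0003  0.0014  0.1035]
in [0.6038 0.1658] 559
marked [0.4532 0.0842] 500
inside [0.4916 0.2016] 632
knob [0.5311 0.1261] 232
pocket [0.5706 0.0502] 199
fin [0.3785 0.128 ] 42
```

View pics/w5.png

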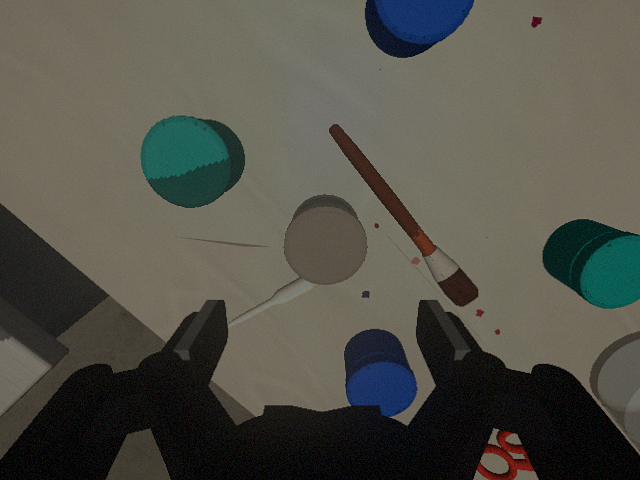

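The white near pot is at (325,240), centred. The brush at (400,200) and the pipette at (275,300) both lie lower than the fingertips will go.

Request:
{"name": "servo_tool", "arguments": {
  "moves": [
    [[0,0,0],[-0.0003,0.0018,0.03],100],
    [[0,0,0],[0,0,0.03],100],
    [[0,0,0],[0,0,0.03],100],
    [[0,0,0],[0,0,0.0135],100],
    [[0,0,0],[0,0,0],100],
    [[0,0,0],[0,0,0],30],
    [[0,0,0],[0,0,0],30],
    [[0,0,0],[0,0,0],30],
    [[0,0,0],[0,0,0],30],
    [[0,0,0],[0,0,0],30]
  ]
}}

```text
time: 12.35
ee_pos: [0.4587, -0.231, 0.0291]
tcp_rot: [179.9, -0.0, 48.7]
wrist_force: [-1.1, 1.7, 5.0]
opening: 0.0593
grasp_force: 31.9
```

```bash
python3 s.py 0.571 0.0505 0.18 48.7
```

```text
12.35 q [-26.7   1.  -16.5  72.4   0.  104.6] tcp [ 0.4587 -0.231   0.0291] rot [ 1.7993e+02 -5.0000e-02  4.8670e+01] open 0.0593 grip 31.85 F [-1.1  1.7  5. ]
tool shift [ 0.2857 -0.1014 -0.1508] n 6 [ 0.0476 -0.0169 -0.0251]
turn [ 0.07 -0.05 -0.03] then shift [ 0.2856 -0.1014 -0.1509]
```

Request:
{"name": "servo_tool", "arguments": {
  "moves": [
    [[0,0,0],[0,0,-0.04],30],
    [[0,0,0],[0,0,-0.05],30],
    [[0,0,0],[0,0,-0.04],30],
    [[0,0,0],[0.02,-0.0071,-0.021],30],
    [[0,0,0],[0.038,-0.0135,0],30],
    [[0,0,0],[0.038,-0.0135,0],30],
    [[0,0,0],[0.038,-0.0135,0],30],
    [[0,0,0],[0.038,-0.0135,0],30],
    [[0,0,0],[0.038,-0.0135,0],30],
    [[0,0,0],[0.038,-0.0135,0],30],
    [[0,0,0],[0.0376,-0.0133,0],30],
    [[0,0,0],[0,0,0],30]
  ]
}}

```text
time: 13.55
ee_pos: [0.5717, 0.0544, 0.1786]
tcp_rot: [-179.9, -0.1, 48.9]
wrist_force: [-0.8, 0.5, -0.9]
opening: 0.0593
grasp_force: 33.2
```

Request:
{"name": "servo_tool", "arguments": {
  "moves": [
    [[0,0,0],[0,0,0],30],
    [[0,0,0],[0,0,0],30]
  ]
}}

```text
time: 13.75
ee_pos: [0.5703, 0.05, 0.1787]
tcp_rot: [-179.9, -0.0, 48.6]
wrist_force: [0.2, -0.0, -0.3]
opening: 0.0593
grasp_force: 33.2
```

```bash
python3 w.py w6 .571 .0505 .041 .005 .045;python3 s.py 0.571 0.0505 0.09 48.7; python3 -c "
import numpy as np
W=np.load('pics/w6.npz')['W'];x,y,h=np.moveaxis(W,2,0);k=(h>.036)&(h<.047)&(np.hypot(x-.571,y-.0505)<.045)
A=np.c_[x[k],y[k],np.ones(k.sum())];s=np.linalg.lstsq(A,x[k]**2+y[k]**2,rcond=None)[0];print(s[:2]/2,(s[2]+(s[:2]**2).sum()/4)**.5,k.sum())"
```

```text
[0.5795 0.0596 0.042 ] [0.5698 0.0492] 0.0373 864 [94. 71. 44.]
13.8 q [  5.    7.3   6.8  89.5   0.  136.4] tcp [0.5703 0.0497 0.1786] rot [-1.7994e+02 -1.0000e-02  4.8600e+01] open 0.0592 grip 33.18 F [ 0.5  0.1 -1. ]
tool shift [0.0011 0.0001 0.0886] n 2 [0.0005 0.0001 0.0443]
turn [-0.06 -0.01 -0.1 ] then shift [0.0011 0.     0.0886]
[0.57022288 0.04955235] 0.0347637379308631 864
```

Request:
{"name": "servo_tool", "arguments": {
  "moves": [
    [[0,0,0],[0.0003,0,0.03],30],
    [[0,0,0],[0,0,0.035],30],
    [[0,0,0],[0,0,0.025],30],
    [[0,0,0],[0,0,0],30],
    [[0,0,0],[0,0,0.015],30],
    [[0,0,0],[0,0,0.01],30],
    [[0,0,0],[0,0,0.005],30],
    [[0,0,0],[0,0,0],30],
    [[0,0,0],[0,0,0],30]
  ]
}}

```text
time: 14.7
ee_pos: [0.5707, 0.0509, 0.0584]
tcp_rot: [-179.9, -0.0, 48.7]
wrist_force: [0.5, 0.1, -0.9]
opening: 0.059
grasp_force: 33.2
```

```bash
python3 s.py 0.5705 0.05 0.058 48.7
```

```text
14.7 q [ 5.100e+00  8.300e+00 -5.400e+00  7.630e+01  1.000e-01  1.364e+02] tcp [0.5707 0.0509 0.0584] rot [-1.7994e+02 -2.0000e-02  4.8660e+01] open 0.059 grip 33.21 F [ 0.5  0.1 -0.9]
tool shift [-0.0008  0.0005  0.0004] n 1 [-0.0008  0.0005  0.0004]
turn [-0.06 -0.02 -0.04] then shift [-0.0008  0.0005  0.0004]
```

No floor contact yet, so I lower about 2 mm more and then release.

Request:
{"name": "servo_tool", "arguments": {
  "moves": [
    [[0,0,0],[0,0,0.002],30],
    [[0,0,0],[0,0,0],30],
    [[0,0,0],[0,0,0],80],
    [[0,0,0],[0,0,0],80],
    [[0,0,0],[0,0,0],80],
    [[0,0,0],[0,0,0],80],
    [[0,0,0],[0,0,-0.03],80],
    [[0,0,0],[0,0,-0.05],80],
    [[0,0,0],[0,0,-0.04],80],
    [[0,0,0],[0,0,0],80],
    [[0,0,0],[0,0,0],80]
  ]
}}

```text
time: 15.8
ee_pos: [0.5711, 0.0508, 0.1767]
tcp_rot: [-180.0, -0.1, 48.7]
wrist_force: [0.1, -0.6, -0.3]
opening: 0.0683
grasp_force: 0.0
```

```bash
python3 w.py w7 .5705 .05 .08 .005 .042 .531 .126 .125 .005 .03; python3 s.py 0.531 0.126 0.18 75
```

```text
[0.5704 0.0515 0.0793] [0.5694 0.0505] 0.0304 4580 [106.  97.  82.]
[0.5314 0.1245 0.1236] [0.5301 0.1246] 0.0191 2526 [38. 29. 24.]
15.85 q [5.100e+00 7.400e+00 6.500e+00 8.920e+01 1.000e-01 1.364e+02] tcp [0.5705 0.0508 0.1753] rot [-1.7988e+02  4.0000e-02  4.8660e+01] open 0.0681 grip 0.0 F [-0.4 -0.2 -0.3]
tool shift [ 0.0304 -0.0793 -0.0046] n 2 [ 0.0152 -0.0397 -0.0023]
turn [-1.200e-01  1.000e-02 -2.634e+01] then shift [ 0.0624 -0.0576 -0.0047]
```

Request:
{"name": "servo_tool", "arguments": {
  "moves": [
    [[0,0,-7.1],[0,0,0],80],
    [[0,0,-7.1],[0,0,0],80],
    [[0,0,-7.1],[0,0,0],80],
    [[0,0,0],[0.0189,-0.0209,0],80],
    [[0,0,0],[0.0189,-0.0209,0],80],
    [[0,0,0],[0.0188,-0.021,0],80],
    [[0,0,0],[0,0,0],80],
    [[0,0,0],[0,0,0],80]
  ]
}}

```text
time: 16.65
ee_pos: [0.5304, 0.1256, 0.1747]
tcp_rot: [-179.8, 0.1, 70.0]
wrist_force: [-0.6, -0.7, -0.4]
opening: 0.0685
grasp_force: 0.0
```

```bash
python3 w.py w8 .531 .1255 .124 .005 .03; python3 s.py 0.5308 0.1255 0.094 70
```

```text
[0.5313 0.126  0.1252] [0.5307 0.124 ] 0.0194 2436 [28. 20. 15.]
16.7 q [1.320e+01 3.700e+00 2.500e+00 8.890e+01 1.000e-01 1.233e+02] tcp [0.5307 0.1252 0.1749] rot [-1.7984e+02  5.0000e-02  6.9980e+01] open 0.0685 grip 0.0 F [ 0.5  0.5 -0.2]
tool shift [0.0004 0.0002 0.0809] n 2 [0.0002 0.0001 0.0405]
turn [-0.16  0.05 -0.02] then shift [ 0.0003 -0.      0.0809]
```

Request:
{"name": "servo_tool", "arguments": {
  "moves": [
    [[0,0,0],[0.0003,0,0.03],80],
    [[0,0,0],[0,0,0.03],80],
    [[0,0,0],[0,0,0.021],80],
    [[0,0,0],[0,0,0],80],
    [[0,0,0],[0,0,0],10],
    [[0,0,0],[0,0,0],10],
    [[0,0,0],[0,0,0],10],
    [[0,0,0],[0,0,0],10],
    [[0,0,0],[0,0,0],10],
    [[0,0,0],[0,0,0],10]
  ],
  "force": 50
}}

```text
time: 17.7
ee_pos: [0.5314, 0.1258, 0.0969]
tcp_rot: [-180.0, -0.1, 70.0]
wrist_force: [-3.8, -1.3, 6.2]
opening: 0.0345
grasp_force: 50.6
```

```bash
python3 s.py 0.5308 0.1255 0.094 42
```

```text
17.7 q [ 1.330e+01  3.900e+00 -5.900e+00  8.010e+01  1.000e-01  1.233e+02] tcp [0.5314 0.1258 0.0969] rot [-1.800e+02 -7.000e-02  6.995e+01] open 0.0345 grip 50.57 F [-3.8 -1.3  6.2]
tool shift [-0.0005 -0.0004  0.0029] n 1 [-0.0005 -0.0004  0.0029]
turn [-2.000e-02 -7.000e-02  2.795e+01] then shift [-0.0007 -0.0001  0.0029]
```

Gripped (50 N). I now turn it slowly by 28°.

Request:
{"name": "servo_tool", "arguments": {
  "moves": [
    [[0,0,1.5],[0,0,0],10],
    [[0,0,3],[0,0,0],10],
    [[0,0,3.5],[0,0,0],10],
    [[0,0,4],[0,0,0],10],
    [[0,0,4],[0,0,0],10],
    [[0,0,4],[0,0,0],10],
    [[0,0,3.5],[0,0,0],10],
    [[0,0,3],[0,0,0],10],
    [[0,0,1.5],[0,0,0],10],
    [[0,0,0],[0,0,0],10],
    [[0,0,0],[0,0,0],10]
  ]
}}

```text
time: 18.8
ee_pos: [0.5318, 0.1256, 0.0969]
tcp_rot: [180.0, -0.1, 41.9]
wrist_force: [0.3, -3.8, 5.8]
opening: 0.0343
grasp_force: 50.6
```

```bash
cat > m.py <<'E'
from h import *
A=np.array([.5311,.126])
for cam in("top","scene"):
    im,d=camera(cam);W=cloud(cam,d);x,y,h=np.moveaxis(W,2,0);rr=np.hypot(x-A[0],y-A[1])
    cv2.imwrite(f"pics/end_{cam}.png",im[...,::-1])
    f=(h>.03)&(h<.046)&(rr>.135)&(rr<.17);print(cam,"fin",x[f].mean(),y[f].mean(),f.sum(), np.degrees(np.arctan2(*(np.array([y[f].mean(),x[f].mean()])-A[::-1]))))
    for k in range(4):
        X,Y=A+.085*np.array([np.cos(np.pi/2*k),np.sin(np.pi/2*k)])
        m=(abs(h-.081)<.005)&(np.hypot(x-X,y-Y)<.042)
        if m.sum()>20:
            c=np.array(cv2.minEnclosingCircle(np.c_[x[m],y[m]].astype(np.float32))[0]);print(k,c.round(4),m.sum(),np.degrees(np.arctan2(c[1]-A[1],c[0]-A[0])).round(1))
    for r in mark_of("pot_marked",cam)[:2]+mark_of("front_spot",cam)[:1]: print(r["score"],toworld(cam,r["xyz"]).round(4))
E
python3 m.py; python3 s.py; python3 -c "
import cv2
a=cv2.imread('pics/end_top.png');cv2.imwrite('pics/e.png',cv2.resize(a[170:350,170:370],None,fx=3,fy=3,interpolation=3))"
```

```text
top fin nan nan 0 nan
0 [0.6202 0.1068] 53 -12.1
3 [0.5316 0.0416] 607 -89.6
scene fin 0.3804372843359811 0.12016537564999846 36 -177.7822490519919
0 [0.614 0.124] 198 -1.4
1 [0.521  0.2086] 118 97.0
2 [0.4453 0.1234] 151 -178.3
3 [0.53   0.0387] 233 -90.7
0.58 [0.4435 0.1283 0.0297]
19.1 q [ 13.3   3.9  -5.9  80.1   0.  151.3] tcp [0.5318 0.1256 0.0969] rot [ 1.7998e+02 -8.0000e-02  4.1940e+01] open 0.0341 grip 50.57 F [-1.  -2.7  5.2]m.py:6: RuntimeWarning: Mean of empty slice.
  f=(h>.03)&(h<.046)&(rr>.135)&(rr<.17);print(cam,"fin",x[f].mean(),y[f].mean(),f.sum(), np.degrees(np.arctan2(*(np.array([y[f].mean(),x[f].mean()])-A[::-1]))))
  ret = ret.dtype.type(ret / rcount)
```

View pics/e.png

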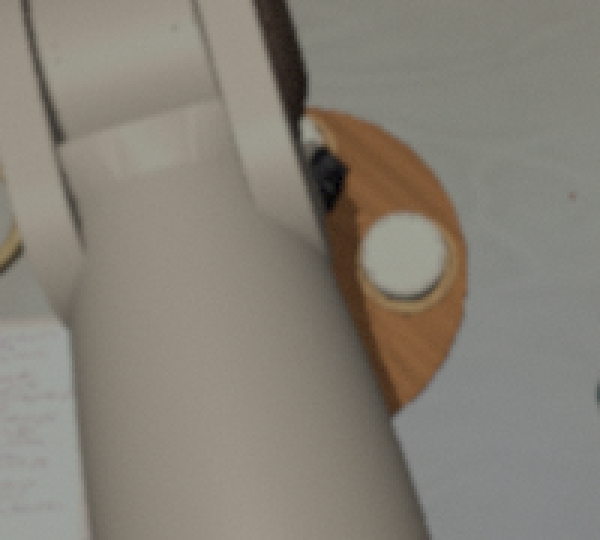

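The top view shows the newly loaded pot upright in its pocket at −90° (crop pixel (403,255)). The scene depth puts the marked pot at (0.445, 0.125), against a front spot of about (0.446, 0.126). The grip is 50 N, so I hand the job in.

```bash
python3 -c "
from workcell import job_done;print(job_done())"
```

```text
the job is handed in; nothing more can be done
None
```

The job is handed in at about 19 s: both white pots are in the empty pockets and the pegged pot stands at the pointer, within about 3 mm by the scene camera, with the gripper still holding the knob at 50 N; the judge returned no verdict.

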